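# Touch off a bored block before gauging

## Robot

A 6-joint arm with a two-finger parallel gripper is mounted at the origin on the work surface. World frame = base frame: x ahead of the robot, y to its left, z up, the work surface at z = 0. Lengths are in mm, angles in rad, forces in N, time in s.
With the tool pointing down it reaches from about 350 to 975 mm from the base axis. Payload 7.1 kg.
Tool frame: the origin (TCP) lies on the front face of the gripper's body, between the roots of the fingers; the fingertips stand 80 mm ahead of it and the grasp point (between the pads) lies 61 mm ahead of it (env.tips_ahead is the distance from the TCP to the fingertips, in mm); z points along the fingers, y is the direction in which the jaws open and shut (so a half turn about z gives the same grasp; the last joint's range is limited). The gripper opens to 88 mm and grips with 3 to 60 N. Pads are 20 mm wide; open, the fingers measure 115 mm over their backs; the gripper's body (75 mm by 178 mm) begins 61 mm behind the grasp point.
Start: joints at [-1.194, 0.423, 1.63, -0, 1.089, -0.019], TCP at [240.982, -576.657, 302.675] pointing down, gripper open.
Joint ranges: [-3, 3], [-0.9, 2.11], [0.09, 2.58], [-1.31, 4.45], [0.11, 2.69], [-2.54, 2.54]. Speed limits (rad/s): [2.39, 2.39, 3.01, 3.14, 3.14, 3.14].

## Interface

Orientations are given as a unit quaternion [x, y, z, w].
In Python, from station import env, set_gripper, viewer, workorder gives the robot as it stands. Calls block until the motion is done:
- env.reach(position, orientation): joint-space move of the TCP to a pose.
- env.move_l(position, rot=None, rate=150, f_stop=None): straight line of the TCP; rot=None keeps the orientation; rate is the mean speed in mm/s. With f_stop (N) it stops when the force on the tool has changed by that much, and returns True; else False.
- env.move_joints(angles): joint-space move.
- set_gripper(opening): finger opening in mm; the grip force is fixed at half the most; returns when the fingers have stopped.
- env.hold(seconds).
- env.ik(position, orientation): joint angles nearest the present ones, or None.
- env.read_state(): the state.
- viewer.camera(name): name is "scene" or "top" or "wrist"; returns the picture (384x512x3 uint8, blue, green, red); there is no depth.
- viewer.camera_params(name): a dict with "fx", "fy", "cx", "cy" (pixels), "dist" ([k1, k2, p1, p2, k3] as OpenCV has them; the pictures are not rectified), "pose" (4x4, takes a point from camera to world coordinates); the wrist camera has in their place "tool_from_camera" (4x4, takes a point from camera to tool coordinates, whose origin is the TCP and whose axes are the flange's). Camera axes: x right, y up, looking along -z (the intrinsics and any distortion apply to the point x, -y, -z); pixel columns grow to the right and rows downward; lengths in mm; the calibration is good to about 2 mm. A picture is of the moment at which its call begins: read the wrist's pose just before it. camera_params takes no time and is no camera call.
A pose or a line that the arm cannot do raises env.IKError and nothing moves.
- workorder.sign_off(): hands the job in, once; it reports no verdict.
The state is a dict: "time_s": time; "qpos": joint angles; "dq": joint speeds; "tau": joint torques, N m; "tool_pos": TCP position; "orientation": TCP orientation; "force": force on the tool from outside, world axes, zero at the start; "wrist_torque": the same for the moment, N m; "width": finger opening in mm.
Only numpy, scipy, OpenCV 4.12 (cv2) and the standard library are available. Lean on these libraries where they do the work, as an engineer would, in place of code of your own. Each camera call takes 0.05 s, during which the arm holds its last target.

## Task

Take the touch probe out of its stand and touch off the bored aluminium block with the ball of its stylus: first on the long side that the bore lies nearer to, close to the bore's end, then on that same long side close to its other end, and last at the middle of the short end face beside the bore. Each touch is on the upright face, about half way up, gentle and held for about half a second, and the block must not be shifted. Then hang the probe back upright in its stand and let go; leave the loose parts round about where they are.

Things in the scene. Friction and masses are not known exactly. Their poses are not given: they have to be found in the camera images.
- block: Loose aluminium block, 110 (x) by 65 (y) by 45 mm high, 0.85 kg, flat on the steel plate at any yaw. Origin at the centre of its underside. A blind bore, 28 mm diameter, 30 deep, is in its top at x +33, y +12 mm: so the long side to touch is the face at y = +32.5 mm, the end face to touch is at x = +55 mm. A side push above about 3 N may shift it.
- plate: Fixed dark steel plate, 180 by 180 by 25 mm high, under the block; origin at the centre of its underside.
- probe: Touch probe, 0.24 kg, hanging in its stand. Origin: centre of the underside of its square steel flange (62 by 62 by 6 mm), z up. Above the flange a black grip, 30 by 30 mm square, flats facing the probe's x and y, 6 to 56 mm above the origin (cap to 58.5). Below: a black neck of 20 mm diameter, 20 mm long, then the springy stylus with its ball 75 mm below the origin.
- ball (a point): Centre of the stylus ball, 10 mm diameter, at the end of a rod of 5 mm diameter. The stylus gives sideways in every direction about a pivot 49 mm above the ball's centre: about 0.3 N per mm at the ball, up to some 16 mm, and straightens by itself. It does not give along its length.
- stand: Fixed probe stand, origin under its centre: base 100 by 100 by 8 mm and two upright aluminium cheeks, 70 mm long (along x), 14 mm thick, 40 mm apart (gap y -20 to +20 mm), tops 95 mm above the table. The probe's flange rests on both tops, neck and stylus hanging in the gap, which is open above and at both x ends; it lifts straight out.
- seat (a point): Point midway between the tops of the stand's cheeks, 95 mm above the table: where the probe's origin is when hung in the stand (a centimetre off, or a quarter turn, does no harm).
- sleeve_a: Loose turned steel sleeve, 17 mm diameter with a 22 mm flange at its foot, 44 mm high, upright, origin under its centre: leave it alone.
- sleeve_b: Loose turned steel sleeve like sleeve_a: leave it alone.
- sleeve_c: Loose turned steel sleeve like sleeve_a: leave it alone.
- plain_block: Loose small aluminium block without a bore, 70 by 40 by 30 mm: not the one to touch, leave it alone.
Not all that is in view belongs to the job. Leave any purple or yellow look-alike of the block alone. What is shaped like the probe but purple is not meant.

How it is judged:
By the outcome, as a careful person would: the job done as asked, in the order asked, and still so for the second after the job is handed in, with the robot touching nothing.
It also fails if it takes over 64 s, if anything falls off the work surface, if the arm or the gripper's body presses on something with over 40 N, if the wrist force passes 120 N, or if a joint passes its speed limit or range.

## Working session

There is one attempt and no reset: what is moved stays moved. The work goes in short steps, each a Python script; the robot and the scene stay as the last script left them, time stands still between calls to the robot, and variables do not carry over. Pictures are saved under pics/ and viewed, and the job is handed in when it is done.

```bash
ls; mkdir -p pics; python3 - <<'E'
from station import env,set_gripper,viewer,workorder
import cv2
for n in("scene","top","wrist"):
    im=viewer.camera(n);cv2.imwrite(f"pics/{n}0.png",im)
    print(n,viewer.camera_params(n))
print(env.read_state())
E
```

```text
pics
scene {'fx': 354.4277122780284, 'fy': 354.4277122780284, 'cx': 253.2371134465466, 'cy': 194.54189660403145, 'dist': array([-0.01707966,  0.        ,  0.        ,  0.        ,  0.        ]), 'pose': array([[-5.40324634e-01, -5.68732103e-01,  6.20155694e-01,
         9.56233703e+02],
       [ 8.41253991e-01, -3.81286255e-01,  3.83291684e-01,
         3.58626687e+02],
       [ 1.84665566e-02,  7.28810391e-01,  6.84466507e-01,
         5.72445140e+02],
       [ 0.00000000e+00,  0.00000000e+00,  0.00000000e+00,
         1.00000000e+00]])}
top {'fx': 361.8100152573389, 'fy': 361.8100152573389, 'cx': 258.8965458962523, 'cy': 191.2406804719439, 'dist': array([-0.05238356,  0.        ,  0.        ,  0.        ,  0.        ]), 'pose': array([[ 2.71470746e-02,  9.96364853e-01, -8.07472331e-02,
         4.21381268e+02],
       [-9.99608552e-01,  2.65110051e-02, -8.93918268e-03,
         8.10106188e+01],
       [-6.76599713e-03,  8.09582975e-02,  9.96694525e-01,
         8.31050904e+02],
       [ 0.00000000e+00,  0.00000000e+00,  0.00000000e+00,
         1.00000000e+00]])}
wrist {'fx': 330.1
[... 510 characters left out ...]
        1.00000000e+00]])}
{'time_s': 0.15, 'qpos': array([-1.19399054e+00,  4.23700691e-01,  1.63048289e+00, -8.24798635e-06,
        1.08859831e+00, -1.89996658e-02]), 'dq': array([-0.00092837, -0.00171986, -0.0028831 , -0.00119384, -0.00277778,
        0.00045825]), 'tau': array([-3.78139384e-05, -5.44982958e+01, -2.73918808e+01,  6.43990352e-02,
        2.03683635e-02, -5.36962875e-05]), 'tool_pos': array([ 240.87196701, -576.36612441,  302.0705131 ]), 'orientation': array([ 9.80480537e-01,  1.96615269e-01, -1.09407698e-04, -5.84482844e-04]), 'force': array([ 0.64862348, -0.12632615,  0.62980318]), 'wrist_torque': array([ 0.03922213, -0.03479401,  0.01421734]), 'width': 87.8332960113532}
```

View pics/top0.png

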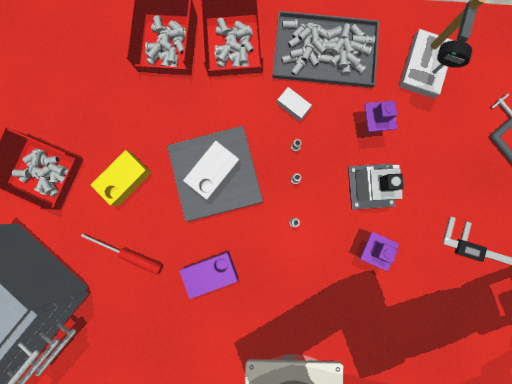

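View pics/scene0.png

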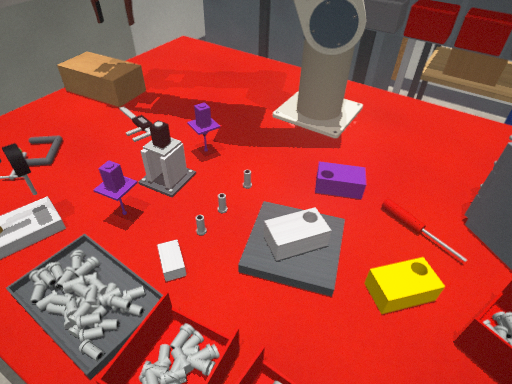

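The block candidates in the top view are grey-white at (211,170) on the dark plate, yellow at (121,178), purple at (209,275), and a small white one without a bore at (294,103). I take the grey-white one, since it has a bore and lies on the plate. The probe candidates are the black-gripped one in the stand at (388,184) and purple ones at (380,116) and (379,250). I take the black one. I'll check both in enlarged crops.

```bash
python3 - <<'E'
import cv2,numpy as np
im=cv2.imread("pics/top0.png")
a=cv2.resize(im[120:225,160:270],None,fx=5,fy=5,interpolation=cv2.INTER_CUBIC)
cv2.imwrite("pics/c1.png",a)
a=cv2.resize(im[150:220,335:415],None,fx=7,fy=7,interpolation=cv2.INTER_CUBIC)
cv2.imwrite("pics/c2.png",a)
E
```

```text
(no output)
```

View pics/c1.png

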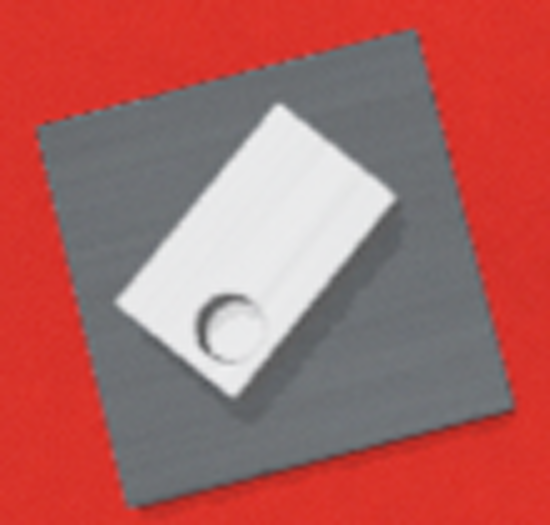

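View pics/c2.png

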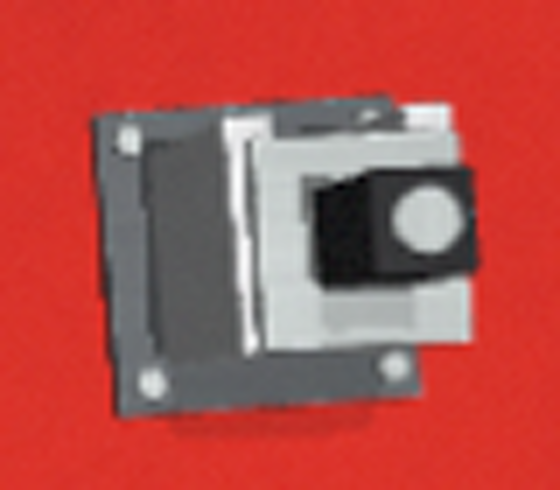

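The crops confirm both. The block has its bore at crop (232,330), nearer the lower-right long side and the lower-left end. The probe has a black grip and stands in its stand. Next I compute positions.

```bash
cat >h.py <<'E'
import numpy as np,cv2
from scipy.spatial.transform import Rotation as R
from station import env,set_gripper,viewer,workorder
def pose(name,st=None):
    p=viewer.camera_params(name)
    if "pose" in p: T=p["pose"]
    else:
        st=st or env.read_state()
        B=np.eye(4);B[:3,:3]=R.from_quat(st["orientation"]).as_matrix();B[:3,3]=st["tool_pos"]
        T=B@p["tool_from_camera"]
    K=np.array([[p["fx"],0,p["cx"]],[0,p["fy"],p["cy"]],[0,0,1]]);return K,p["dist"],T
def pix2w(uv,z,K,d,T):
    uv=np.array(uv,float).reshape(-1,1,2)
    n=cv2.undistortPoints(uv,K,d).reshape(-1,2)
    r=np.c_[n[:,0],-n[:,1],-np.ones(len(n))]@T[:3,:3].T
    o=T[:3,3];return o+r*((z-o[2])/r[:,2])[:,None]
def w2pix(X,K,d,T):
    X=np.atleast_2d(np.array(X,float));c=(X-T[:3,3])@T[:3,:3]
    c=c*[1,-1,-1]
    return cv2.projectPoints(c,np.zeros(3),np.zeros(3),K,d)[0].reshape(-1,2)
def down(yaw): # tool down; tool x axis at world yaw
    c,s=np.cos(yaw),np.sin(yaw)
    return R.from_matrix(np.array([[c,s,0],[s,-c,0],[0,0,-1]]).copy()).as_quat()
E
python3 - <<'E'
from h import *
C=pose("top")
b=np.array([[280,102],[396,197],[234,398],[117,301],[232,330]]);
w=pix2w((b+.5)/5-.5+[160,120],70,*C);print(w.round(1)[:,:2])
print(np.linalg.norm(w[0]-w[1]),np.linalg.norm(w[1]-w[2]),w[:4].mean(0))
d=w[2]-w[1];print("yaw x",np.degrees(np.arctan2(*d[1::-1])));d=w[3]-w[0];print(np.degrees(np.arctan2(*d[1::-1])))
pl=np.array([[37,128],[415,30],[513,408],[133,507]]);w=pix2w((pl+.5)/5-.5+[160,120],25,*C);print("plate",w.round(1)[:,:2],w.mean(0))
f=np.array([[252,138],[457,135],[470,341],[263,347]]);w=pix2w((f+.5)/7-.5+[335,150],101,*C);print("flange",w.round(1)[:,:2],w.mean(0))
for i in range(4):
  d=w[(i+1)%4]-w[i];print(np.linalg.norm(d),np.degrees(np.arctan2(*d[1::-1])))
w=pix2w((np.array([428,218])+.5)/7-.5+[335,150],153.5,*C);print("cap",w)
for n,p,z in(("sl",[[296,146],[296,180],[294,223]],44),("pu",[[380,116],[379,250]],100)): print(n,pix2w(p,z,*C).round(0))
st=env.read_state();print(R.from_quat(st["orientation"]).as_matrix().round(3))
E
```

```text
[[590.6 183.5]
 [550.7 132.5]
 [463.2 198.2]
 [503.1 249.6]
 [492.  200.1]]
64.75784704388727 109.40284462937151 [526.91131264 190.93590175  70.        ]
yaw x 143.08193316541795
142.89119286289122
plate [[586.1 299.8]
 [635.4 129.3]
 [464.6  80.3]
 [415.8 248.4]] [525.47023461 189.4663008   25.        ]
flange [[ 531.5 -139.1]
 [ 534.1 -199.5]
 [ 473.9 -203. ]
 [ 470.6 -142.4]] [ 502.52936526 -171.00595063  101.        ]
60.53467020545179 -87.53131119788036
60.351656684446205 -176.677697617587
60.767672593512934 93.13076943158602
61.050821698438945 3.0976444583068643
cap [[ 503.14652007 -171.27731737  153.5       ]]
sl [[587.   9.  44.]
 [512.   8.  44.]
 [418.  10.  44.]]
pu [[ 644. -159.  100.]
 [ 369. -157.  100.]]
[[ 0.923  0.386 -0.   ]
 [ 0.386 -0.923  0.001]
 [ 0.    -0.001 -1.   ]]
```

View pics/wrist0.png

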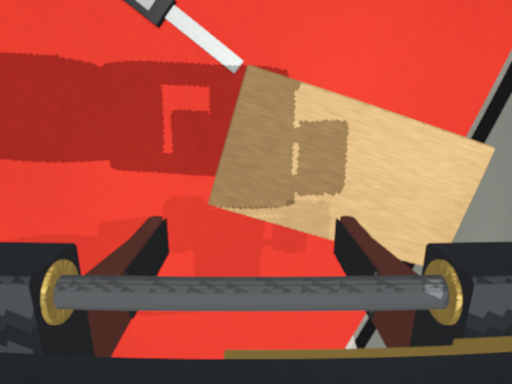

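Probe at about (503,-171), yaw 3°. Block centre at about (527,191), x axis at 143°. I'll move above the probe and check it with the wrist camera before descending.

```bash
python3 - <<'E'
from h import *
q=down(np.radians(93))
env.reach([503,-171,300],q)
st=env.read_state();im=viewer.camera("wrist")
C=pose("wrist",st);np.savez("w1.npz",K=C[0],d=C[1],T=C[2])
print(st["time_s"],st["tool_pos"],st["qpos"].round(2),st["force"])
for h in([503,-171,153.5],): print(w2pix(h,*C))
for X in [[531.5,-139.1,101],[534.1,-199.5,101],[473.9,-203,101],[470.6,-142.4,101]]:
    p=w2pix(X,*C)[0];cv2.circle(im,(int(p[0]),int(p[1])),2,(0,255,0),-1)
p=w2pix([503,-171,153.5],*C)[0];cv2.circle(im,(int(p[0]),int(p[1])),2,(0,0,255),-1)
cv2.imwrite("pics/w1.png",im)
E
```

```text
1.9083 [ 502.95228405 -171.75825525  300.0755219 ] [-0.35  0.29  1.84 -0.    1.01 -0.4 ] [ 0.0806151   0.44608069 -0.17742944]
[[249.89456879 199.36011327]]
```

View pics/w1.png

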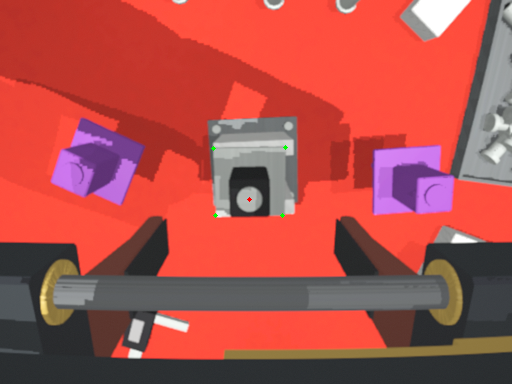

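The red mark falls on the centre of the black cap at (249,199), so both cameras agree. Next I descend and grip.

```bash
python3 - <<'E'
from h import *
env.move_l([503,-171.2,189],rate=120,f_stop=8)
st=env.read_state();print(st["time_s"],st["tool_pos"],st["force"])
set_gripper(20)
st=env.read_state();print(st["time_s"],st["tool_pos"],st["force"],st["width"])
env.move_l([503,-171.2,315],rate=120)
f=[]
for i in range(10): env.hold(0.05);f.append(env.read_state()["force"])
print(np.mean(f,0),np.std(f,0),st["time_s"])
st=env.read_state();print(st["time_s"],st["tool_pos"],st["width"])
for n in("wrist","scene","top"):cv2.imwrite(f"pics/{n}2.png",viewer.camera(n))
a=cv2.imread("pics/scene2.png");cv2.imwrite("pics/s2.png",np.hstack([cv2.resize(a[60:240,80:260],None,fx=3,fy=3)]))
E
```

```text
3.0333 [ 503.39651268 -171.37029489  189.5816544 ] [ 0.91029524  0.35633097 -0.62643882]
3.9583 [ 502.74374359 -171.12555905  188.94678584] [-1.35216493 -0.03016634  1.35676347] 29.56993623991516
[-0.03144086 -0.05333311 -2.3512657 ] [0.48578944 0.41571777 0.37159951] 3.9583
5.6583 [ 502.98997536 -171.20365862  314.90732029] 30.139905134579806
```

View pics/s2.png

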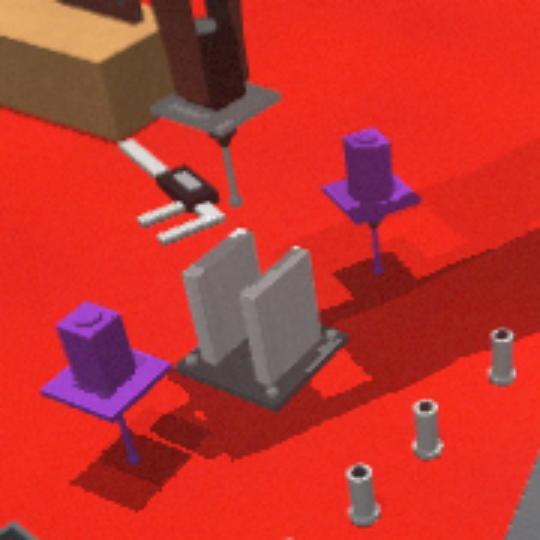

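View pics/wrist2.png

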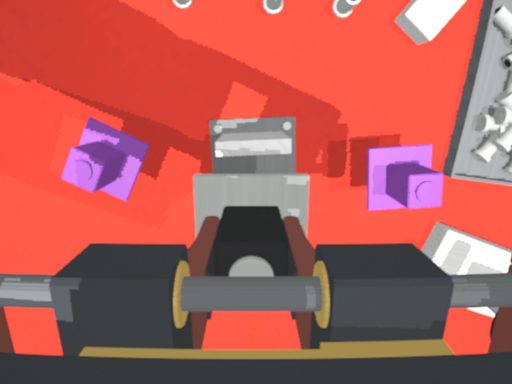

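The probe is held: the wrist reads 2.35 N of weight and the stylus hangs free at crop (235,200). Next I go to a stand-off beside touch point 1 and compare ball and block in the images.

```bash
cat >>h.py <<'E'
c=np.array([526.9,190.9]);a=np.radians(143.0);ex=np.array([np.cos(a),np.sin(a)]);ey=np.array([-ex[1],ex[0]])
off=np.array([0,0.])
def blk(x,y): return c+ex*x+ey*y
def fmean(n=12,dt=0.02):
    f=[]
    for i in range(n): env.hold(dt);f.append(env.read_state()["force"])
    return np.mean(f,0)
E
python3 - <<'E'
from h import *
p=blk(42,32.5+5+15);print(p)
env.move_l([*p,290],rate=220)
env.move_l([*p,216.5],rate=120)
env.hold(0.3)
st=env.read_state();print(st["time_s"],st["tool_pos"],st["force"])
b=[*st["tool_pos"][:2],st["tool_pos"][2]-169]
for n in("scene","top"):
    im=viewer.camera(n);cv2.imwrite(f"pics/{n}3.png",im);C=pose(n)
    u=w2pix(b,*C)[0];print(n,u)
    r=w2pix([*c,47],*C)[0].astype(int)-70
    cr=im[r[1]:r[1]+140,r[0]:r[0]+140]
    cr=cv2.resize(cr,None,fx=4,fy=4,interpolation=cv2.INTER_CUBIC)
    def m(X,col):
        for q in w2pix(X,*C): 
            q=((q-r+.5)*4).astype(int);cv2.circle(cr,tuple(int(v) for v in q),2,col,-1)
    m(b,(0,255,0))
    m([[*blk(x,y),70] for x in(-55,55) for y in(-32.5,32.5)],(255,0,0))
    m([[*blk(x,y),25] for x in(-55,55) for y in(-32.5,32.5)],(255,0,255))
    cv2.imwrite(f"pics/{n}3c.png",cr)
E
```

```text
[461.76201986 174.24786669]
8.6 [462.02088304 174.37071426 217.08859591] [ 0.54034666 -0.69098967 -2.10215196]
scene [302.50399854 209.38149023]
top [218.83462339 200.6522306 ]
```

View pics/scene3c.png

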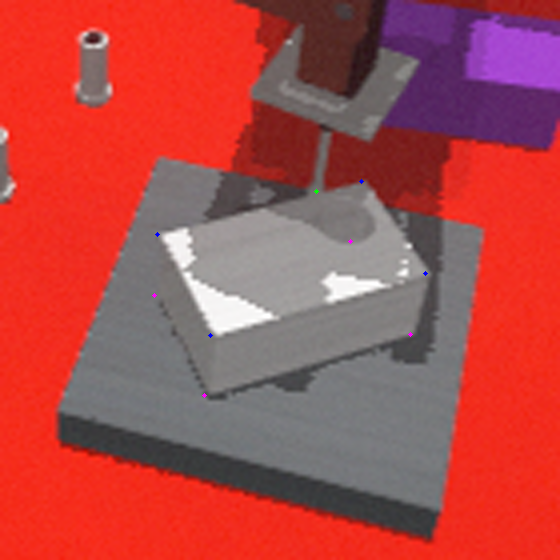

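View pics/top3c.png

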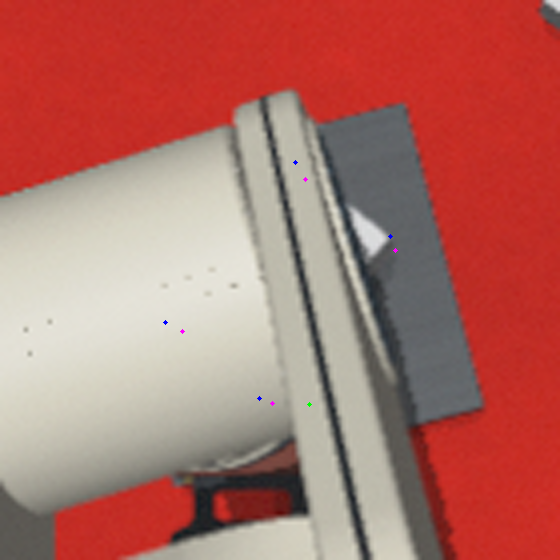

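The block model's corners match the scene picture and the ball (green, crop (316,190)) sits just behind the long side as expected. Now touch 1, with the force measured along the face normal.

```bash
cat >>h.py <<'E'
def touch(p0,n,gap=15.,first=2.5):
    # p0: TCP xy at stand-off, n: outward normal; ball surface 'gap' from face
    z=216.5; n3=np.array([*n,0]); f0=fmean(16)
    env.move_l([*(p0-n*(gap-3)),z],rate=60)
    d=first; env.move_l([*(p0-n*(gap+d)),z],rate=15)
    while 1:
        f=fmean(15)-f0; fn=f@n3; print("over",d,"fn",fn.round(2),"t",(f@np.array([-n[1],n[0],0])).round(2),env.read_state()["time_s"])
        if fn>0.5 or d>=7: break
        d+=1.2; env.move_l([*(p0-n*(gap+d)),z],rate=15)
    env.hold(0.2)
    print("hold fn",((fmean(8)-f0)@n3).round(2))
    env.move_l([*p0,z],rate=60)
    st=env.read_state();print(st["time_s"],(fmean(10)-f0)@n3)
E
python3 - <<'E'
from h import *
touch(blk(42,52.5),ey)
E
```

```text
over 2.5 fn 0.62 t 0.13 10.0833
hold fn 0.75
10.8583 0.054907752917738
```

Touch 1 registered 0.6–0.75 N for about 0.6 s. Next, touches 2 and 3.

```bash
python3 - <<'E'
from h import *
env.move_l([*blk(-42,52.5),216.5],rate=120); env.hold(.2)
touch(blk(-42,52.5),ey)
env.move_l([*blk(75,52.5),216.5],rate=150)
env.move_l([*blk(75,0),216.5],rate=120); env.hold(.2)
im=viewer.camera("scene");cv2.imwrite("pics/s4.png",cv2.resize(im[140:300,220:420],None,fx=4,fy=4-.5))
touch(blk(75,0),ex)
st=env.read_state();print(st["time_s"],st["tool_pos"],st["width"])
E
```

```text
over 2.5 fn 0.63 t 0.07 13.4583
hold fn 0.85
14.2333 -0.12717411478633292
over 2.5 fn 1.12 t 0.13 17.5583
hold fn 1.28
18.3333 0.288145809893707
18.5 [467.18045855 236.06983857 216.57869305] 30.24404626978558
```

View pics/s4.png

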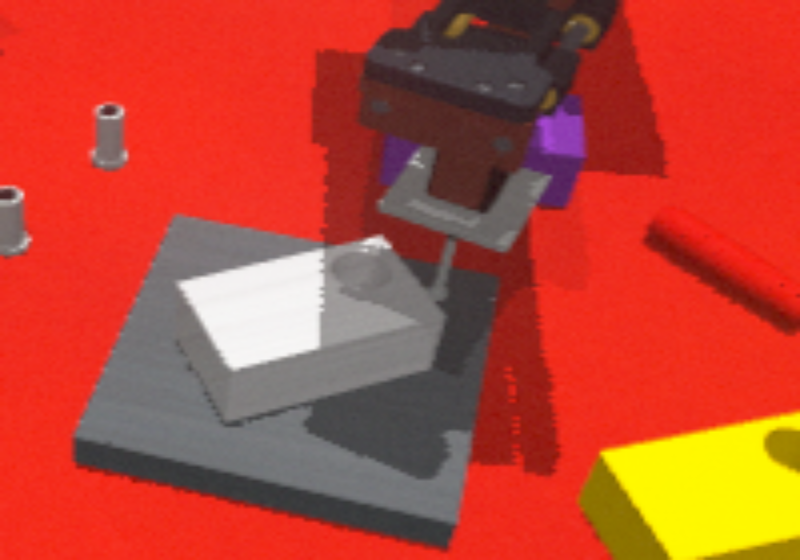

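All three touches registered: 0.6–0.85 N, 0.6–0.85 N and 1.1–1.3 N. The picture shows the ball at (440,293) beside the end face and the block in place. Now I return the probe to its stand.

```bash
python3 - <<'E'
from h import *
env.move_l([*blk(75,0),315],rate=150)
env.move_l([503,-171.2,315],rate=200)
env.hold(0.6)
env.move_l([503,-171.2,200],rate=80,f_stop=6)
s=env.move_l([503,-171.2,189.3],rate=25,f_stop=4)
st=env.read_state();print(s,st["time_s"],st["tool_pos"],fmean(8))
cv2.imwrite("pics/s5.png",cv2.resize(viewer.camera("scene")[60:240,80:260],None,fx=3,fy=3))
E
```

```text
True 24.15 [ 502.80594414 -171.1400314   188.92616446] [0.29119652 0.03990554 5.6061471 ]
```

View pics/s5.png

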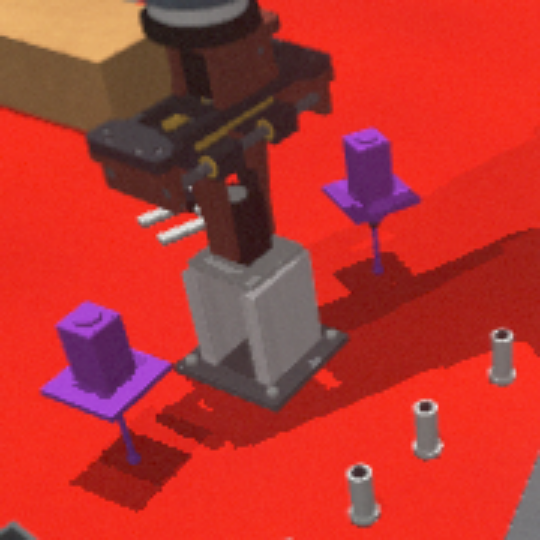

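The flange rests on both cheek tops, at crop (250,255), and the wrist feels the stand at about 8 N. Next I let go, rise and check.

```bash
python3 - <<'E'
from h import *
set_gripper(86)
env.move_l([503,-171.2,310],rate=100)
env.reach([400,-450,320],down(np.radians(40)))
env.hold(.3)
st=env.read_state();print(st["time_s"],st["tool_pos"],st["force"])
im=viewer.camera("top");cv2.imwrite("pics/t6.png",im)
s=viewer.camera("scene");cv2.imwrite("pics/s6.png",s)
a=cv2.imread("pics/top0.png")
cr=lambda m:np.hstack([cv2.resize(m[y:y+100,x:x+110],None,fx=3.5,fy=3.5,interpolation=cv2.INTER_CUBIC) for x,y in((160,120),(310,130))])
cv2.imwrite("pics/c6.png",cv2.resize(np.vstack([cr(a),cr(im)]),(640,580)))
E
```

```text
28.125 [ 400.66580163 -449.23260497  320.09243392] [-0.77819772  0.25886635 -1.02200045]
```

View pics/c6.png

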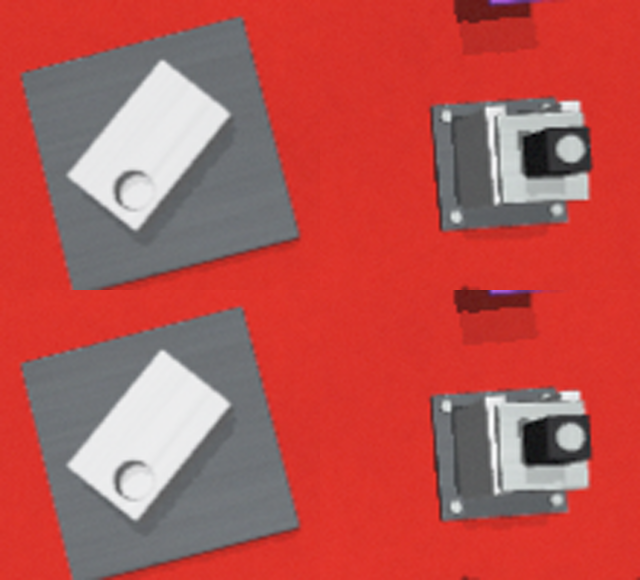

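View pics/s6.png

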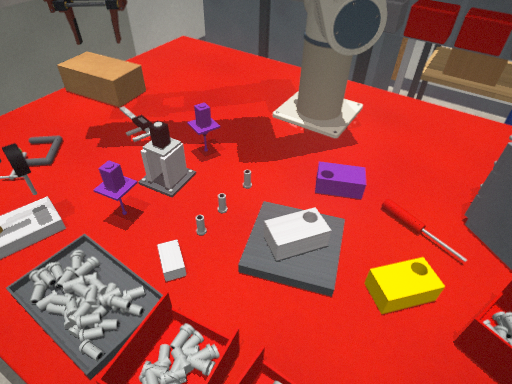

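The before (top row) and after (bottom row) crops show the block unmoved and the probe upright in its stand. The scene view shows the sleeves and other parts in place and the gripper clear.

```bash
python3 - <<'E'
from h import *
print(workorder.sign_off()); env.hold(1.1)
E
```

```text
the job is handed in; nothing more can be done
None
the job is handed in; nothing more can be done
```

The job is done and handed in at about 28 s on the robot's clock, against the 64 s limit; no verdict was reported.

- **Touches:** I touched the bored block in the order asked: the long side near the bore's end, the same long side near its other end, then the middle of the end face beside the bore. Each was held for roughly half a second. The forces measured were 0.6–0.75 N, 0.6–0.85 N and 1.1–1.3 N, all below the 3 N that might shift the block. The ball was already hidden or clear of the face in the pictures, so contact itself rests on these force readings (noise about 0.45 N per sample, averaged).
- **Probe:** It is back upright in its stand, and the gripper is open and clear of it.
- **Last checks:** Before and after pictures from the top camera show no visible shift of the block. The scene camera shows the sleeves, the plain block and the look-alikes where they were. None of the checks failed. The third touch was firmer than the other two, which points to about 1.5 mm of position error there.

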